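Close the block heater and hold the surface probe on its lid mark

ROBOT

A 6-joint arm with a two-finger parallel gripper is mounted at the origin on the work surface. World frame = base frame: x ahead of the robot, y to its left, z up, the work surface at z = 0. Lengths are in mm, angles in rad, forces in N, time in s.
With the tool pointing down it reaches from about 275 to 825 mm from the base axis. Payload 5.2 kg.
Tool frame: the origin (TCP) lies between the finger pads; the fingertips stand 11 mm ahead of it and the grasp point (between the pads) lies 8 mm behind it; z points along the fingers, x is the direction in which the jaws open and shut, and the axes are right-handed (so a half turn about z gives the same grasp; the last joint's range is limited). The gripper opens to 93 mm and grips with 3 to 60 N. Pads are 15 mm wide; open, the fingers measure 128 mm over their backs; the gripper's body (75 mm by 188 mm) begins 65 mm behind the grasp point.
Start: joints at [1.093, 0.259, 1.535, -0, 1.348, -0.203], TCP at [149.223, 529.375, 229.653] pointing down, gripper open.
Joint ranges: [-3.14, 3.14], [-0.91, 2.08], [0.19, 2.58], [-1.22, 4.36], [0.22, 2.71], [-3.12, 3.12]. Speed limits (rad/s): [2.57, 2.57, 3.14, 3.14, 3.14, 3.14].

INTERFACE

Orientations are given as a unit quaternion [x, y, z, w].
In Python, from station import env gives the robot as it stands.
- The arm moves only by the tool apply_moves, never from a script. Its argument "commands" is a list of rows, each a list of 7 numbers: the turn, a rotation vector about the tool's x, y, z in rad, then the shift along the tool's x, y, z in mm, then the closure in counts, from 0 (fully open) to 255 (shut). A call has 1 to 8 rows; each row shifts and turns the commanded pose from where the row before left it, along the tool's axes as they then stand; what a row does not reach is not made up. A row lasts 1/8 s, in which the tool goes at most 62.5 mm and 10.7 degrees, less where a joint would pass 70% of its speed; a pose out of reach is approached as far as the arm can. A call is refused whole if a number of a shift passes 62.5 or a number of a turn 0.188, either way. A call with a gripper value outside its range is refused whole. The fingers move at their own pace and stop on an object; "squeeze" is the grip in N (left out, the last holds). Time passes only in rows, so rows that do not move let the fingers close. It gives the time, the measured TCP pose, the force and the opening at its end, in the units of the state.
- env.get_state(): the state, without advancing time (a new reading comes with each control period).
- env.get_image(name): name is "side" or "top"; returns the picture (480x640x3 uint8, red, green, blue); there is no depth.
- env.camera_model(name): a dict with "fx", "fy", "cx", "cy" (pixels), "rvec" (rotation vector, rad) and "tvec" (3), from world to camera coordinates, as OpenCV has them. Camera axes: x right, y down, z forward; pixel columns grow to the right and rows downward; lengths in mm; the calibration is good to about 2 mm. A picture is of the moment at which its call begins. camera_model takes no time and is no camera call.
- env.finish_job(): hands the job in, once; it reports no verdict.
The state is a dict: "time": time; "joint_positions": joint angles; "qd": joint speeds; "joint_efforts": joint torques, N m; "tool_pos": TCP position; "tool_rot": TCP orientation; "wrist_force": force on the tool from outside, world axes, zero at the start; "wrist_torque": the same for the moment, N m; "width": finger opening in mm.
Only numpy, scipy, OpenCV 4.12 (cv2) and the standard library are available. Lean on these libraries where they do the work, as an engineer would, in place of code of your own. Each camera call takes 0.05 s, during which the arm holds its last target.

TASK

Gently lower the open lid of the dry block heater until it is fully closed. Then draw the surface temperature probe (the plain round black barrel, not the pipette beside it) up out of the stand and hold it upright with its sprung tip inside the small ring marked on the closed lid, pressing lightly so that the tip is pushed about half-way in. Finish while still holding it pressed there, and leave the pipette and everything else on the bench where they are.

Things in the scene. Friction and masses are not known exactly. Their poses are not given: they have to be found in the camera images.
- heater: Dry block heater, fixed: white housing 240 (x) x 190 (y) x 85 high, control panel at its front. Stands left or right of the robot's midline and may be turned. Origin on the table under the block: the housing runs from x = -140 (front, to the robot) to +100 (back) and y = +-95 in its frame; z is up.
- lid (a joint): Lid hinge, rad: 0 = fully closed (a stop), growing as it opens upward, 1.5 = wide open; starts at 0.7 to 1.15. The hinge line is parallel to the heater's y, at the back. The hinge is stiff: the lid stays where it is left and needs about 1 to 4 N at the front lip to go down. Grey plastic slab 172 x 180 x 18 mm.
- lid_hinge (a point): Middle of the hinge line, at (95, 0, 92) mm in the heater's frame. Its axes turn with the lid: closed, they are those of the heater; the lid runs from -3 to -175 along its x, the lid's top face is at z = +13.
- lid_lip (a point): Middle of the upper face of the lip, a tab 28 (x) x 70 (y) x 10 mm that sticks out of the lid's front edge; at (-186, 0, 11) mm in the frame of lid_hinge; a place to push the lid down.
- lid_spot (a point): Centre of the marked spot, on the lid's top face: a dark printed ring of 30 mm outer and 20 mm inner diameter, at (-70, 30, 13) mm in the frame of lid_hinge (off the lid's centre, nearer to the hinge and to the heater's +y side). Axes turn with the lid, z out of its top face. With the lid closed it is 105 mm above the table.
- stand: White fixed block 70 (x) x 160 (y) x 80 high with two upright 16 mm holes, 90 mm apart along its y (at y = +-45). Origin under its centre. Stands on the other side of the robot's midline from the heater; may be turned. The probe hangs in one hole and the pipette in the other, either way round.
- probe: Surface probe, 0.09 to 0.19 kg, loose in the stand: black round barrel, 26 mm diameter, 100 long, plain top; below a steel stem, 9 mm diameter, 45 long, then the thin sprung tip. Origin on the axis at the barrel's lower shoulder, resting on the stand's top, 80 mm above the table; z up the barrel. Grip it about 50 mm above the origin; lift 75 mm to clear the stand, 180 to pass over the pipette.
- probe_tip (a point): The flat end of the probe's sprung tip (a rod 6.4 mm in diameter), 70 mm below the probe's origin when not pushed in; moves up with joint plunger.
- plunger (a joint): How far the probe's tip is pushed into the stem, m: 0 = out (as at the start), 0.012 = fully in, at the stop. Spring: about 0.9 N at 0, growing by 0.3 N per mm to 4.5 N at the stop.
- pipette: Loose bystander beside the probe in the stand: white pipette with a finger hook and a plunger button, barrel 25 mm in diameter; origin at the barrel's shoulder; its top is 95 mm above that. Leave it there.
- beaker: Loose glass beaker, 66 mm in diameter, 80 high; origin under its centre. Leave alone.
- bottle: Loose small jar with a cap, 50 mm in diameter, 100 high; origin under its centre. Leave alone.
- tipbox: Loose box of pipette tips, 85 x 120 x 44 high; origin under its centre. Leave alone.
- tubecase: Loose plain case, 70 x 100 x 45 high; origin under its centre. Leave alone.
- marker: Loose pen lying flat, 108 mm long, 11 thick; origin under its middle. Leave alone.
- notebook: Loose notebook, 150 x 110 x 14; origin under its centre. Leave alone.
Mind the look-alikes: they are no part of the job. Of the things that look like the probe, the smallest one is meant. Leave any red look-alike of the stand alone.

How it is judged (in metres and radians):
On the way, in this order (a step that is already met when the one before it is completed fails the run):
1. the lid is fully closed while the probe is not yet on it (value of joint lid below 0.04 rad and contact force between probe and heater below 0.1 N), for 0.2 s.
2. the held probe stands upright with its tip in the ring, lightly pressed (horizontal distance between probe_tip and lid_spot below 0.01 m and z of probe_tip in the frame of lid_spot below 0.006 m and angle between probe's own z axis and vertical below 0.14 rad and value of joint plunger between 0.002 and 0.0105 m and contact force between probe and heater between 1 and 6 N and contact force between the fingers and probe above 1 N and contact force between probe and stand below 0.1 N and value of joint lid below 0.04 rad), for 0.5 s.
At the end, for the whole second after the job is handed in: Lid closed (under 0.04 rad); probe held by the fingers, clear of the stand, upright within 8 degrees, tip within 10 mm of the ring's centre, pressing with 1 to 6 N, pushed in 2 to 10.5 mm; pipette upright in the stand, it and the other bystanders within 30 mm of their start (all of step 2 and distance of each of pipette, beaker, bottle, tipbox, tubecase, marker, notebook from where it was at the start of the episode below 0.03 m and angle between pipette's own z axis and vertical below 0.2 rad); the arm keeps its last pose, push and grip.
It fails at once if the lid is slammed (faster than 3 rad/s) (velocity of joint lid below -3 rad/s).
It fails at once if the probe is pressed hard on the heater (over 15 N) (contact force between probe and heater above 15 N).
It fails at once if the pipette is pulled out or knocked over (distance of pipette from where it was at the start of the episode above 0.04 m or angle between pipette's own z axis and vertical above 0.35 rad).
It fails at once if a bystander is pushed away (distance of any of beaker, bottle, tipbox, tubecase, marker, notebook from where it was at the start of the episode above 0.04 m).
It also fails if it takes over 54 s, if anything falls off the work surface, if the arm or the gripper's body presses on something with over 40 N, if the wrist force passes 120 N, or if a joint passes its speed limit or range.

## Working session

There is one attempt and no reset: what is moved stays moved. The work goes in short steps, Python scripts to look and compute and a tool call to move; the robot and the scene stay as the last step left them, time stands still between calls to the robot, and variables do not carry over. Pictures are saved under pics/ and viewed, and the job is handed in when it is done.

Besides the shell and the picture viewer there is one more tool, called after "Call:" as name(argument=value, ...), one argument or row to a line, values as JSON. apply_moves: Moves the arm, as the interface text tells. Its arguments: {"type":"object","properties":{"commands":{"type":"array"},"squeeze":{"type":"number"}},"required":["commands"]}

```bash
ls; mkdir -p pics; python3 - <<'E'
from station import env
import cv2
for n in("side","top"):
    cv2.imwrite(f"pics/{n}0.png",env.get_image(n)[:,:,::-1]); print(env.camera_model(n))
print(env.get_state())
E
```

```text
pics
{'fx': 475.99214495176983, 'fy': 475.99214495176983, 'cx': 321.85210699710507, 'cy': 237.7408221459245, 'rvec': array([ 2.23795903, -0.69125951,  0.27303093]), 'tvec': array([-481.03466052,  295.58502592,  978.41332314])}
{'fx': 473.13449121685966, 'fy': 473.13449121685966, 'cx': 319.0483555647079, 'cy': 239.53833691036724, 'rvec': array([ 2.17224612, -2.15906962,  0.1551253 ]), 'tvec': array([ -31.13505446,  556.07561419, 1383.91575965])}
{'time': 0.1, 'joint_positions': array([ 1.09317659e+00,  2.59278369e-01,  1.53594756e+00,  1.88966637e-05,
        1.34801333e+00, -2.02817054e-01]), 'qd': array([-3.87154923e-06, -1.91568895e-03, -3.44032791e-03,  2.01370483e-03,
       -1.20237618e-03,  4.66646398e-04]), 'joint_efforts': array([ 1.61658765e-03, -4.38204181e+01, -2.84648412e+01,  7.18553527e-02,
        3.61299596e-02, -2.47562738e-06]), 'tool_pos': array([149.00760548, 528.94632703, 228.90686002]), 'tool_rot': array([ 7.97295492e-01,  6.03588618e-01, -7.47028310e-04,  3.46216957e-04]), 'wrist_force': array([-1.07392991,  0.30829721, -0.70630815]), 'wrist_torque': array([ 0.00496673,  0.02889138, -0.0021922 ]), 'width': 93.17144368875765}
```

View pics/side0.png

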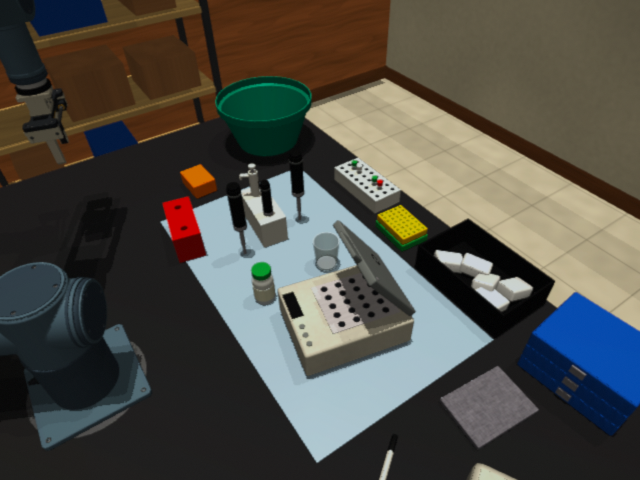

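View pics/top0.png

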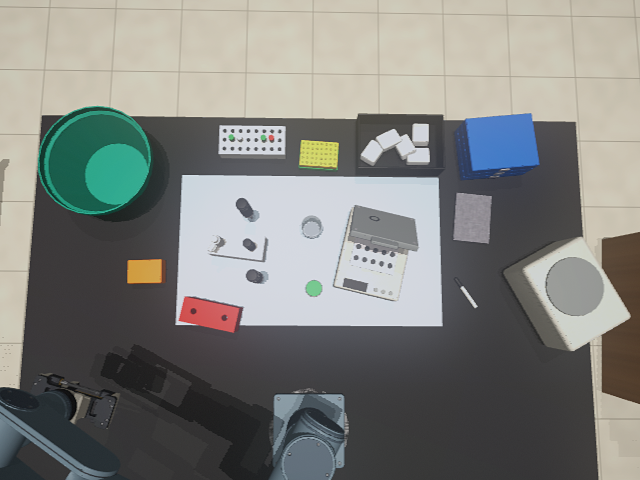

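The side view shows the stand at (265,215) with the pipette and the probe. Two larger black look-alikes stand free at (238,215) and (297,185). The heater is at (350,310). Zooming in next.

```bash
cat > h.py <<'E'
import numpy as np, cv2, json
from station import env
C={n:env.camera_model(n) for n in("side","top")}
def K(c): return np.array([[c['fx'],0,c['cx']],[0,c['fy'],c['cy']],[0,0,1.]])
def ray(n,p):
    c=C[n];R=cv2.Rodrigues(c['rvec'])[0];o=-R.T@c['tvec']
    return o,R.T@np.linalg.inv(K(c))@np.array([p[0],p[1],1.])
def onz(n,p,z):
    o,d=ray(n,p);return o+d*(z-o[2])/d[2]
def proj(n,P):
    c=C[n];return cv2.projectPoints(np.array(P,float).reshape(-1,3),c['rvec'],c['tvec'],K(c),None)[0][:,0]
def tri(ps,pt):
    o1,d1=ray('side',ps);o2,d2=ray('top',pt)
    A=np.c_[d1,-d2];s=np.linalg.lstsq(A,o2-o1,rcond=None)[0]
    a,b=o1+s[0]*d1,o2+s[1]*d2
    return (a+b)/2,np.linalg.norm(a-b)
E
python3 - <<'E'
import cv2
s=cv2.imread('pics/side0.png');t=cv2.imread('pics/top0.png')
cv2.imwrite('pics/s_heat.png',cv2.resize(s[210:380,260:430],None,fx=3.5,fy=3.5,interpolation=cv2.INTER_CUBIC))
cv2.imwrite('pics/s_stand.png',cv2.resize(s[140:270,190:330],None,fx=4.5,fy=4.5,interpolation=cv2.INTER_CUBIC))
cv2.imwrite('pics/t_heat.png',cv2.resize(t[195:310,325:430],None,fx=5,fy=5,interpolation=cv2.INTER_CUBIC))
cv2.imwrite('pics/t_stand.png',cv2.resize(t[190:300,190:330],None,fx=5,fy=5,interpolation=cv2.INTER_CUBIC))
E
```

```text
(no output)
```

View pics/s_heat.png

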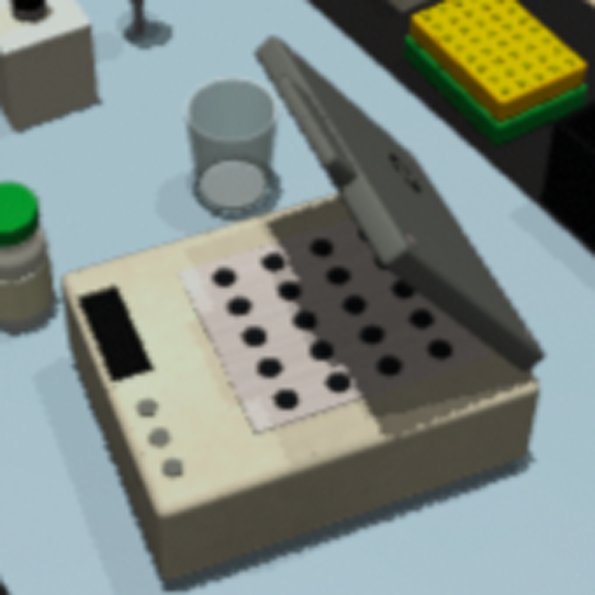

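View pics/s_stand.png

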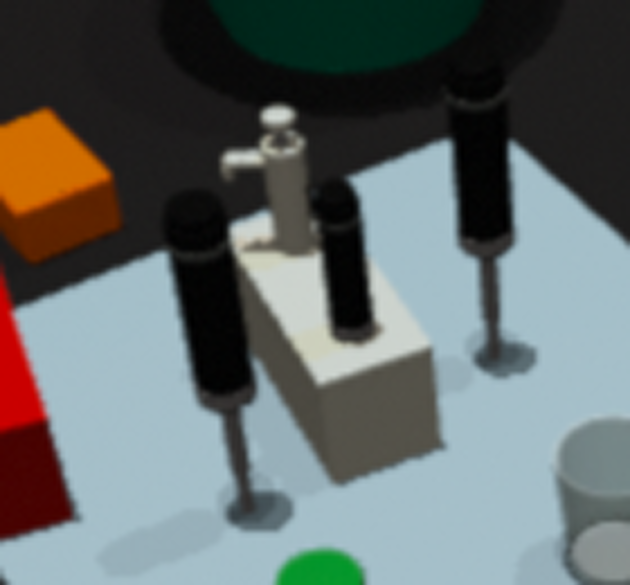

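View pics/t_heat.png

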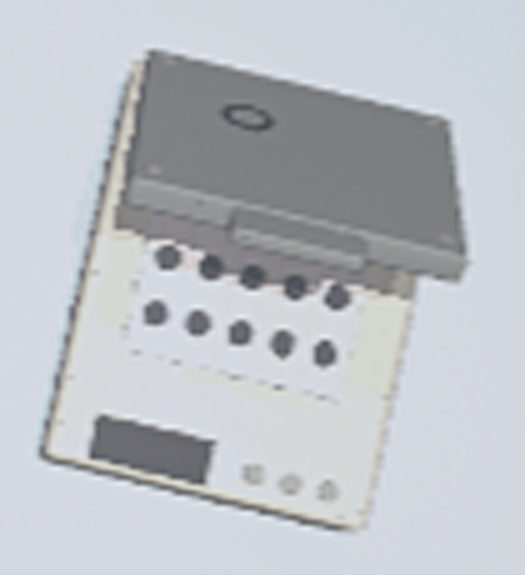

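View pics/t_stand.png

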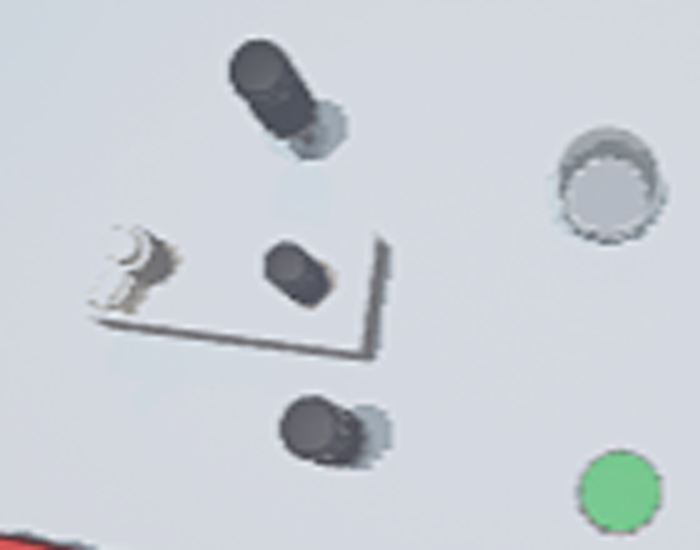

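```bash
python3 - <<'E'
from h import *
np.set_printoptions(precision=1,suppress=True)
S=lambda u,v:(260+u/3.5,210+v/3.5)
T=lambda u,v:(325+u/5,195+v/5)
for n in C: print(n,ray(n,(0,0))[0])
print('side top FL,FR,BR',onz('side',S(67,280),85),onz('side',S(165,514),85),onz('side',S(540,387),85))
print('top  FL,FR',onz('top',T(44,455),85),onz('top',T(362,525),85))
Ss=lambda u,v:(190+u/4.5,140+v/4.5)
Tt=lambda u,v:(190+u/5,190+v/5)
print('stand top side corners NF, R', onz('side',Ss(318,383),80),onz('side',Ss(432,347),80),onz('side',Ss(232,232),80))
print('stand top cam corners', onz('top',Tt(98,318),80),onz('top',Tt(368,353),80),onz('top',Tt(380,238),80))
print('probe top', tri(Ss(336,195),Tt(287,262)))
print('probe top side z180', onz('side',Ss(336,192),180),onz('top',Tt(287,262),180))
print('lookalikes', tri(Ss(195,208),Tt(312,424)),tri(Ss(475,82),Tt(258,64)))
print('bottle', onz('top',Tt(620,492),100),'beaker',onz('top',Tt(607,180),80))
print('pipette',tri(Ss(279,115),Tt(128,248)))
# lid front edge top corners, lip
print('lid ring top', T(247,117))
print('lip corners L', tri(S(275,85),T(232,210)), tri(S(395,240),T(368,245)))
print('lid front corners', tri(S(262,40),T(133,180)),tri(S(542,352),T(465,270)))
E
```

```text
side [ 129.6 -700.5  876.7]
top [ 379.9   -2.1 1442.6]
side top FL,FR,BR [416.7 -78.5  85. ] [ 376.6 -254.5   85. ] [ 602.5 -306.7   85. ]
top  FL,FR [416.4 -69.7  85. ] [ 377.6 -251.5   85. ]
stand top side corners NF, R [487.7 137.6  80. ] [555.9 127.3  80. ] [510.9 289.6  80. ]
stand top cam corners [507.5 288.1  80. ] [488.3 132.5  80. ] [555.2 126.9  80. ]
probe top (array([528.4, 168.1, 174.8]), np.float64(2.559941121206216))
probe top side z180 [525.5 164.4 180. ] [529.  166.9 180. ]
lookalikes (array([439.6, 147.4, 217.5]), np.float64(1.9133452102026216)) (array([630.1, 183.1, 200.6]), np.float64(5.428753873804067))
bottle [409. -13. 100.] beaker [590.2  -4.5  80. ]
pipette (array([536.5, 252.8, 176. ]), np.float64(0.2338879581992134))
lid ring top (374.4, 218.4)
lip corners L (array([ 529.9, -153.7,  249.8]), np.float64(15.226365112586057)) (array([ 531.7, -240.3,  195.2]), np.float64(13.608336968246617))
lid front corners (array([ 550.1, -106.1,  237.3]), np.float64(7.8495565302641435)) (array([ 542.5, -314.8,  163.1]), np.float64(63.5309896336725))
```

```bash
cat >> h.py <<'E'
YAW=-0.216; HO=np.array([533.5,-194.,0])
XD=np.array([np.cos(YAW),np.sin(YAW),0]);YD=np.array([-np.sin(YAW),np.cos(YAW),0])
def lidpt(x,y,z,th):
    return HO+XD*(95+x*np.cos(th)+z*np.sin(th))+YD*y+np.array([0,0,92-x*np.sin(th)+z*np.cos(th)])
E
python3 - <<'E'
from h import *
np.set_printoptions(precision=1,suppress=True)
for th in np.arange(.7,1.16,.1):
    print(round(th,2),'ring',proj('top',lidpt(-70,30,13,th))[0],'lipTip+-35 top',proj('top',[lidpt(-200,35,11,th),lidpt(-200,-35,11,th)]).ravel(),'side',proj('side',[lidpt(-200,35,11,th),lidpt(-200,-35,11,th),lidpt(-175,90,13,th),lidpt(-175,-90,13,th)]).ravel(), lidpt(-186,0,11,th))
print('obs ring 374.4 218.4; ')
import cv2
s=cv2.imread('pics/side0.png');t=cv2.imread('pics/top0.png')
cv2.imwrite('pics/t_arm.png',cv2.resize(t[330:470,0:140],None,fx=4,fy=4,interpolation=cv2.INTER_CUBIC))
cv2.imwrite('pics/s_lid.png',cv2.resize(s[210:330,320:420],None,fx=5,fy=5,interpolation=cv2.INTER_CUBIC))
E
```

```text
0.7 ring [373.  223.4] lipTip+-35 top [367.3 255.5 393.8 261.5] side [324.7 247.5 338.7 272.1 324.1 232.6 361.1 295.4] [ 494.3 -185.4  220.2]
0.8 ring [373.6 221.1] lipTip+-35 top [369.1 249.5 395.9 255.6] side [331.5 240.4 346.  264.8 329.8 226.6 367.9 288.9] [ 507.4 -188.3  233.1]
0.9 ring [374.2 218.8] lipTip+-35 top [371.  243.  398.  249.1] side [339.1 233.5 354.1 257.7 336.2 221.  375.4 282.7] [ 521.8 -191.4  244.5]
1.0 ring [374.9 216.4] lipTip+-35 top [372.9 236.  400.1 242.1] side [347.2 227.1 362.8 251.  343.  215.7 383.3 276.9] [ 537.2 -194.8  254.5]
1.1 ring [375.5 213.9] lipTip+-35 top [374.9 228.6 402.2 234.7] side [355.9 221.2 371.9 244.8 350.2 210.9 391.6 271.5] [ 553.5 -198.4  262.8]
obs ring 374.4 218.4;
```

View pics/t_arm.png

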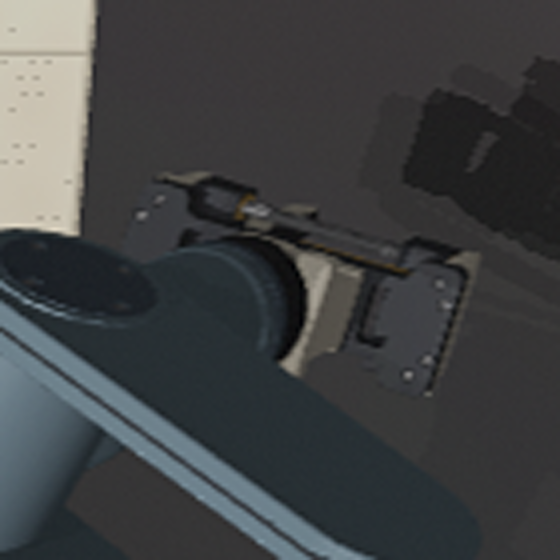

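View pics/s_lid.png

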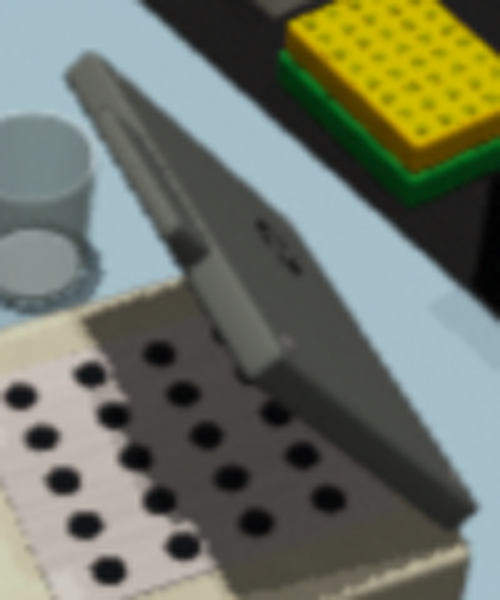

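```bash
cat >> h.py <<'E'
from scipy.spatial.transform import Rotation as Ro
def down(A): # tool x at world angle A, z down
    return Ro.from_matrix(np.array([[np.cos(A),np.sin(A),0],[np.sin(A),-np.cos(A),0],[0,0,-1]]))
def deltas(pts,A,pos=None):
    """turn to down(A) from now, then shifts in tool axes"""
    s=env.get_state();R0=Ro.from_quat(s['tool_rot']);D=down(A)
    print('turn',np.round((R0.inv()*D).as_rotvec(),4))
    p=s['tool_pos'] if pos is None else np.array(pos,float)
    for q in pts:
        q=np.array(q,float);d=D.inv().apply(q-p);print(np.round(q,1),'shift',np.round(d,1));p=q
E
python3 - <<'E'
from h import *
def tcp(th,up=0): return lidpt(-178,0,13,th)+7*XD+np.array([0,0,11+up])
p=tcp(.92,30)
A=1.355
pts=[[300,330,330],[400,0,340],[p[0],p[1],340],p]+[tcp(t) for t in(.92,.84,.76,.68,.6,.52,.44,.36,.28,.2,.12,.04,0)]+[tcp(0,-2)]
deltas(pts,A)
E
```

```text
turn [-0.0004  0.0016 -0.059 ]
[300. 330. 330.] shift [-162.   190.1 -101.1]
[400.   0. 340.] shift [-300.9  168.3  -10. ]
[ 537.9 -195.   340. ] shift [-160.9  176.5    0. ]
[ 537.9 -195.   282.5] shift [ 0.   0.  57.5]
[ 537.9 -195.   252.5] shift [ 0.  0. 30.]
[ 526.5 -192.5  244.2] shift [  0.  -11.6   8.3]
[ 515.9 -190.1  235.1] shift [  0.  -10.9   9.2]
[ 505.9 -187.9  225. ] shift [  0.  -10.2  10. ]
[ 496.8 -185.9  214.2] shift [ 0.  -9.3 10.8]
[ 488.6 -184.1  202.7] shift [ 0.  -8.4 11.5]
[ 481.2 -182.5  190.6] shift [ 0.  -7.5 12.1]
[ 474.9 -181.1  177.9] shift [ 0.  -6.5 12.7]
[ 469.5 -180.   164.7] shift [ 0.  -5.5 13.2]
[ 465.3 -179.   151.1] shift [ 0.  -4.4 13.6]
[ 462.  -178.3  137.2] shift [ 0.  -3.3 13.9]
[ 459.9 -177.9  123.1] shift [ 0.  -2.2 14.1]
[ 459.3 -177.7  116. ] shift [ 0.  -0.7  7.1]
[ 459.3 -177.7  114. ] shift [0. 0. 2.]
```

Call:
apply_moves(
  commands=[
    [0, 0, -0.059, 0, 0, -40, 255],
    [0, 0, 0, -32.4, 38, -12.2, 255],
    [0, 0, 0, -32.4, 38, -12.2, 255],
    [0, 0, 0, -32.4, 38, -12.2, 255],
    [0, 0, 0, -32.4, 38, -12.2, 255],
    [0, 0, 0, -32.4, 38, -12.2, 255],
  ],
)

```text
time: 0.85
tool_pos: [300.6, 329.0, 330.8]
tool_rot: [0.779, 0.627, -0.0, -0.0]
wrist_force: [0.9, 0.6, -0.6]
width: 37.9
```

Call:
apply_moves(
  commands=[
    [0, 0, 0, -43, 24, -1.5, 255],
    [0, 0, 0, -43, 24, -1.5, 255],
    [0, 0, 0, -43, 24, -1.5, 255],
    [0, 0, 0, -43, 24, -1.5, 255],
    [0, 0, 0, -43, 24, -1.5, 255],
    [0, 0, 0, -43, 24, -1.5, 255],
    [0, 0, 0, -43, 24, -1.5, 255],
  ],
)

```text
time: 1.72
tool_pos: [399.8, -1.1, 341.0]
tool_rot: [0.779, 0.627, 0.0, -0.0]
wrist_force: [1.6, 0.1, 0.0]
width: 0.8
```

Call:
apply_moves(
  commands=[
    [0, 0, 0, -32, 35, 0, 255],
    [0, 0, 0, -32, 35, 0, 255],
    [0, 0, 0, -32, 35, 0, 255],
    [0, 0, 0, -32, 35, 0, 255],
    [0, 0, 0, -32, 36, 0, 255],
    [0, 0, 0, 0, 0, 0, 255],
  ],
)

```text
time: 2.48
tool_pos: [538.2, -196.0, 338.9]
tool_rot: [0.78, 0.626, -0.001, -0.001]
wrist_force: [-0.5, 0.6, 0.4]
width: 0.9
```

```bash
python3 - <<'E'
from h import *
def tcp(th,up=0): return lidpt(-178,0,13,th)+7*XD+np.array([0,0,11+up])
s=env.get_state();print(s['time'],s['tool_pos'],s['wrist_force'],s['width'],s['joint_positions'].round(2))
deltas([tcp(.92,30)],1.355)
E
```

```text
2.475 [ 538.24208295 -196.04946554  338.86477118] [-0.49726152  0.59386939  0.39619482] 0.8900309219467603 [-0.54  0.26  1.28 -0.    1.61 -1.9 ]
turn [-0.003  -0.0006 -0.0027]
[ 537.9 -195.   282.5] shift [ 1.  -0.6 56.4]
```

Tracking is good. Next I go down towards the lip and check for contact.

Call:
apply_moves(
  commands=[
    [0, 0, 0, 0, 0, 28, 255],
    [0, 0, 0, 0, 0, 28, 255],
    [0, 0, 0, 0, 0, 15, 255],
    [0, 0, 0, 0, 0, 12, 255],
    [0, 0, 0, 0, 0, 3, 255],
  ],
)

```text
time: 3.1
tool_pos: [537.6, -193.3, 255.3]
tool_rot: [0.779, 0.627, 0.0, 0.0]
wrist_force: [1.4, 0.0, 1.2]
width: 0.4
```

```bash
python3 - <<'E'
from h import *
s=env.get_image('side');cv2.imwrite('pics/s1.png',cv2.resize(s[150:350,250:450,::-1],None,fx=3,fy=3,interpolation=cv2.INTER_CUBIC))
E
```

```text
(no output)
```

View pics/s1.png

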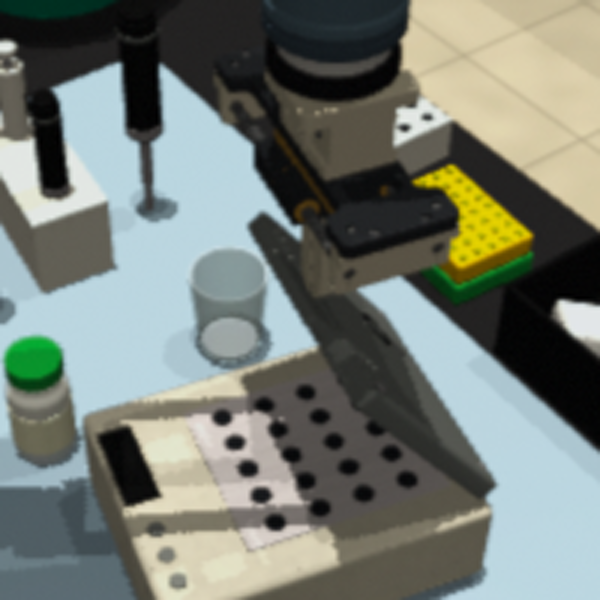

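The fingertips are right on the lid's face at the lip, around (325,290) in the crop. I'll follow the arc down now.

Call:
apply_moves(
  commands=[
    [0, 0, 0, 0, -11.6, 8.3, 255],
    [0, 0, 0, 0, -10.9, 9.2, 255],
    [0, 0, 0, 0, -10.2, 10, 255],
    [0, 0, 0, 0, -9.3, 10.8, 255],
  ],
)

```text
time: 3.65
tool_pos: [496.9, -184.7, 218.0]
tool_rot: [0.779, 0.627, 0.001, 0.001]
wrist_force: [-0.6, 0.6, 1.2]
width: 0.4
```

```bash
python3 - <<'E'
from h import *
s=env.get_image('side');cv2.imwrite('pics/s2.png',cv2.resize(s[150:350,250:450,::-1],None,fx=3,fy=3,interpolation=cv2.INTER_CUBIC))
E
```

```text
(no output)
```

View pics/s2.png

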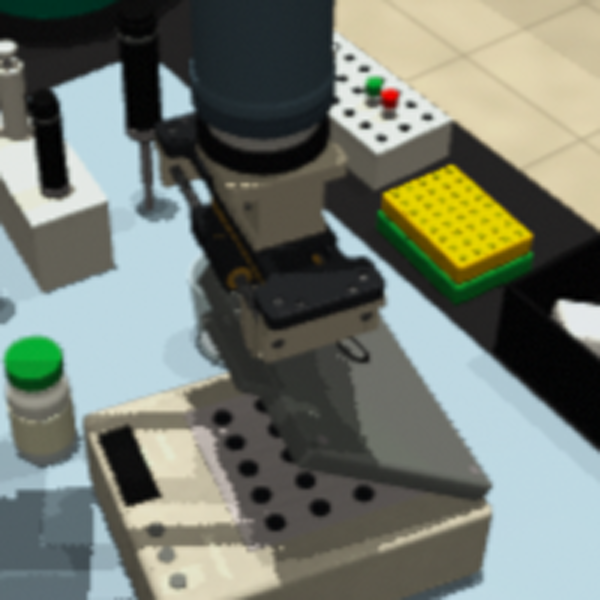

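The lid is following, so I continue.

Call:
apply_moves(
  commands=[
    [0, 0, 0, 0, -8.4, 11.5, 255],
    [0, 0, 0, 0, -7.5, 12.1, 255],
    [0, 0, 0, 0, -6.5, 12.7, 255],
    [0, 0, 0, 0, -5.5, 13.2, 255],
    [0, 0, 0, 0, -4.4, 13.6, 255],
    [0, 0, 0, 0, -3.3, 13.9, 255],
  ],
)

```text
time: 4.45
tool_pos: [461.2, -176.7, 138.8]
tool_rot: [0.779, 0.627, -0.0, -0.0]
wrist_force: [-0.2, 0.3, 1.7]
width: 0.3
```

Call:
apply_moves(
  commands=[
    [0, 0, 0, 0, -2.2, 12, 255],
    [0, 0, 0, 0, -0.7, 7, 255],
    [0, 0, 0, 0, 0, 2, 255],
    [0, 0, 0, 0, 0, 0, 255],
  ],
)

```text
time: 4.95
tool_pos: [459.1, -176.4, 118.9]
tool_rot: [0.779, 0.627, 0.0, 0.0]
wrist_force: [0.2, -0.3, -0.4]
width: 0.4
```

```bash
python3 - <<'E'
from h import *
s=env.get_state();print(s['tool_pos'],s['wrist_force'])
s=env.get_image('side');cv2.imwrite('pics/s3.png',cv2.resize(s[150:350,250:450,::-1],None,fx=3,fy=3,interpolation=cv2.INTER_CUBIC))
E
```

```text
[ 459.12692778 -176.41145406  118.90729909] [ 0.21590287 -0.31932008 -0.37030152]
```

View pics/s3.png

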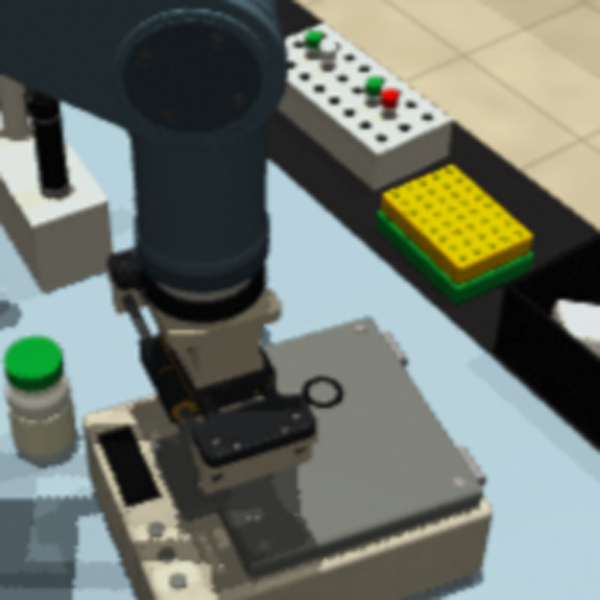

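Call:
apply_moves(
  commands=[
    [0, 0, 0, 0, 0, 2, 255],
    [0, 0, 0, 0, 0, 2, 255],
    [0, 0, 0, 0, 0, 0, 255],
  ],
)

```text
time: 5.38
tool_pos: [459.3, -176.6, 116.2]
tool_rot: [0.779, 0.627, 0.0, 0.001]
wrist_force: [-2.2, 1.1, 8.5]
width: 0.7
```

Call:
apply_moves(
  commands=[
    [0, 0, 0, 0, 0, 2, 255],
    [0, 0, 0, 0, 0, 0, 255],
    [0, 0, 0, 0, 0, 0, 255],
  ],
)

```text
time: 5.75
tool_pos: [459.3, -176.6, 116.0]
tool_rot: [0.779, 0.627, 0.0, 0.001]
wrist_force: [-6.6, 3.9, 26.3]
width: 0.5
```

The lid is against its stop at 26 N. Lifting off.

Call:
apply_moves(
  commands=[
    [0, 0, 0, 0, 0, -10, 255],
    [0, 0, 0, 0, 0, -50, 255],
    [0, 0, -0.091, 0, 0, -50, 100],
    [0, 0, 0, 0, 0, -50, 100],
    [0, 0, 0, 0, 0, -50, 100],
  ],
)

```text
time: 6.38
tool_pos: [458.6, -176.1, 324.5]
tool_rot: [0.75, 0.662, 0.0, 0.0]
wrist_force: [-0.2, -0.1, 0.0]
width: 25.5
```

```bash
python3 - <<'E'
from h import *
s=env.get_state();print(s['tool_pos'],s['wrist_force'],s['width'])
deltas([[528,165,320]],1.446)
s=env.get_image('side');cv2.imwrite('pics/s4.png',cv2.resize(s[200:400,250:450,::-1],None,fx=3,fy=3,interpolation=cv2.INTER_CUBIC))
s=env.get_image('side');cv2.imwrite('pics/s4f.png',s[:,:,::-1])
s=env.get_image('top');cv2.imwrite('pics/t4f.png',s[:,:,::-1])
E
```

```text
[ 458.61600128 -176.10542249  324.54585787] [-0.17943287 -0.14635219  0.04357005] 25.503200914289387
turn [0.0003 0.0001 0.0001]
[528. 165. 320.] shift [347.1  26.4   4.5]
```

View pics/s4.png

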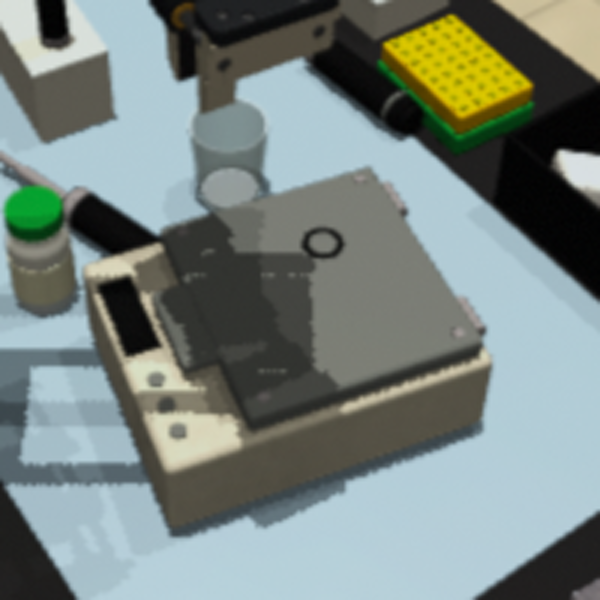

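View pics/t4f.png

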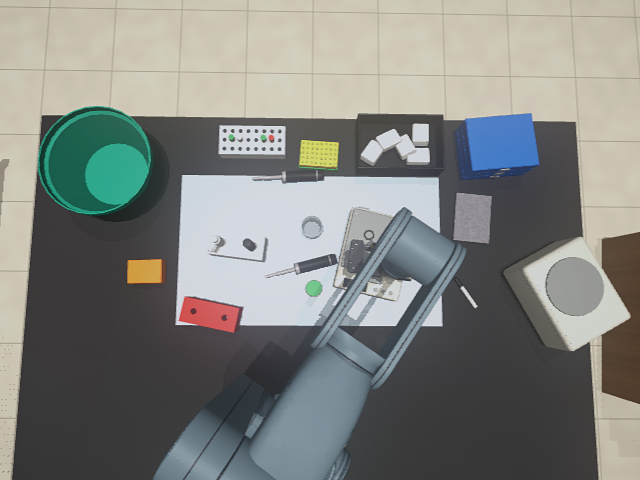

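The lid is fully closed. Both look-alikes, balanced on their tips, have toppled on their own. The bystanders look unmoved: beaker (312,228), bottle (314,288), tip box (319,153) in the top view. I'll measure the ring and the probe.

```bash
python3 - <<'E'
from h import *
np.set_printoptions(precision=1,suppress=True)
s=cv2.imread('pics/s4f.png');t=cv2.imread('pics/t4f.png')
# ring (side): dark pixels in window
def ring(img,c,r,thr):
    g=cv2.cvtColor(img,cv2.COLOR_BGR2GRAY);x,y=c;w=g[y-r:y+r,x-r:x+r];m=(w<thr).astype(np.uint8)
    cs=sorted(cv2.findContours(m,cv2.RETR_EXTERNAL,cv2.CHAIN_APPROX_NONE)[0],key=len)[-1]
    e=cv2.fitEllipse(cs);return np.array(e[0])+[x-r,y-r],e[1]
for thr in(60,75):
    p,e=ring(s,(357,281),9,thr);print('ring side',p,e,onz('side',p,105))
    p,e=ring(t,(369,235),7,thr);print('ring top',p,e,onz('top',p,105))
print('model ring',lidpt(-70,30,13,0))
# probe dark blob
def blob(img,x0,y0,x1,y1,thr=60):
    g=cv2.cvtColor(img,cv2.COLOR_BGR2GRAY)[y0:y1,x0:x1];m=(g<thr).astype(np.uint8)
    n,l,st,ce=cv2.connectedComponentsWithStats(m);k=1+np.argmax(st[1:,4]);return st[k]+[x0,y0,0,0,0],ce[k]+[x0,y0],(l==k)
for nm,im,b in(('top',t,(235,230,262,256)),('side',s,(250,165,285,220))):
    st,ce,m=blob(im,*b);print(nm,st,ce)
    cv2.imwrite(f'pics/z_{nm}.png',cv2.resize(im[b[1]:b[3],b[0]:b[2]],None,fx=12,fy=12,interpolation=cv2.INTER_NEAREST))
    print('\n'.join(''.join('#' if v else '.' for v in r) for r in m))
for P in((528,165),):
  for z in (80,180): print(z,proj('top',[*P,z]),proj('side',[*P,z]))
E
```

```text
ring side [357.2 280.7] (9.228778839111328, 11.699182510375977) [ 561.  -167.5  105. ]Traceback (most recent call last):
  File "<stdin>", line 11, in <module>
  File "<stdin>", line 7, in ring
IndexError: list index out of range
```

```bash
python3 - <<'E'
from h import *
np.set_printoptions(precision=1,suppress=True)
s=cv2.imread('pics/s4f.png');t=cv2.imread('pics/t4f.png')
g=cv2.cvtColor(t,cv2.COLOR_BGR2GRAY);print(g[226:245,360:380])
print('model ring',lidpt(-70,30,13,0),proj('top',lidpt(-70,30,13,0)))
def blob(img,x0,y0,x1,y1,thr=60):
    g=cv2.cvtColor(img,cv2.COLOR_BGR2GRAY)[y0:y1,x0:x1];m=(g<thr).astype(np.uint8)
    n,l,st,ce=cv2.connectedComponentsWithStats(m);k=1+np.argmax(st[1:,4]);return st[k]+[x0,y0,0,0,0],ce[k]+[x0,y0],(l==k)
for nm,im,b,th in(('top',t,(235,230,262,256),90),('side',s,(250,165,285,220),45)):
    st,ce,m=blob(im,*b,th);print(nm,st,ce)
    print('\n'.join(''.join('#' if v else '.' for v in r) for r in m))
for P in((528,165),):
  for z in (80,180): print(z,proj('top',[*P,z]),proj('side',[*P,z]))
E
```

```text
[[174 175 174 174 174 174 174 174 174 174 173 174 173 173 174 173 173 173
  173 172]
 [175 174 175 175 174 175 174 174 174 174 174 174 173 173 173 173 173 173
  173 173]
 [174 175 175 175 174 175 175 176 176 176 176 174 174 173 174 173 174 173
  173 173]
 [175 175 174 175 175 177 179 181 172 157 168 179 176 174 174 173 173 173
  173 173]
 [175 175 175 175 178 163 118  90  90  88  90 130 168 177 174 174 173 173
  173 173]
 [176 175 176 178 163 118  86 101 116 112  98  85  95 146 176 174 173 173
  174 173]
 [175 175 177 170 136  86 123 167 180 180 168 127  82 143 178 175 174 173
  173 174]
 [175 176 178 151  86 123 165 178 177 177 178 162 113 103 153 176 174 174
  173 174]
 [175 176 178 152  86 145 181 177 176 175 176 180 152  91 147 177 174 173
  174 175]
 [175 175 178 153  89 146 181 178 176 176 177 179 153  92 146 177 174 174
  175 178]
 [176 176 178 151  88 103 154 180 178 177 178 172 136  91 147 177 174 175
  177 160]
 [176 176 177 179 151  85 129 172 183 182 172 132  86  96 148 176 175 176
  167 127]
 [177 177 177 178 171 133  87 103 111 111 105  86 110 157 178 175 175 178
  153 
[... 2725 characters left out ...]
###..............
.............########..............
.............########..............
.............#########.............
..............########.............
..............########.............
..............########.............
..............########.............
..............########.............
..............########.............
..............########.............
.................###...............
...................................
...................................
...................................
...................................
...................................
...................................
80 [[252.6 246.8]] [[269.3 213.4]]
180 [[248.1 242.8]] [[265.4 182.2]]
```

```bash
python3 - <<'E'
from h import *
np.set_printoptions(precision=1,suppress=True)
t=cv2.imread('pics/t4f.png')
g=cv2.cvtColor(t,cv2.COLOR_BGR2GRAY)[234:256,238:262];print(g)
for P in((528,165),(525,166),(524,168),(528,168)):
  print(P,proj('top',[*P,80]),proj('top',[*P,180]),proj('side',[[*P,80],[*P,110],[*P,140],[*P,180]]).ravel())
E
```

```text
[[216 216 216 216 216 216 216 216 217 216 216 216 216 216 216 216 216 216
  216 217 217 216 216 216]
 [216 216 216 216 216 216 216 216 216 216 217 216 216 217 216 216 216 216
  217 216 216 216 216 216]
 [216 216 216 216 216 216 216 217 217 217 218 217 217 216 217 217 216 216
  216 216 217 216 217 216]
 [216 216 216 216 216 217 218 220 222 222 221 220 218 217 216 216 216 216
  216 217 216 217 216 216]
 [216 216 216 216 217 219 223 200 150 153 170 208 222 219 217 217 216 217
  217 216 216 217 216 216]
 [216 216 217 217 220 210 161  97  95  97  93 106 180 219 219 217 217 216
  216 216 216 217 217 217]
 [216 216 217 219 208 160  93  95  98 101 100  93  90 176 220 220 218 217
  217 216 216 216 216 217]
 [216 216 217 220 191  99  95 100 102 104 105 109 102  87 153 208 223 219
  217 217 217 217 216 216]
 [216 217 217 220 194 106  97 103 105 107 107 108 100  87  86 129 173 204
  220 217 217 216 216 216]
 [216 216 217 220 194 104  99 104 106 108 109 113 107  90  88  85 110 161
  204 219 217 216 217 217]
 [216 216 216 220 192  99 100 104 107 109 111 113 104  89  89  86  95 155
  185 201 218 21
[... 794 characters left out ...]
216 216 216 217 216 219]
 [216 216 216 216 216 216 216 216 216 216 216 217 217 217 217 217 217 216
  217 216 216 216 217 219]
 [216 216 216 216 216 216 216 216 216 216 216 217 216 216 216 216 216 217
  216 216 216 216 217 219]
 [217 217 217 217 217 216 216 216 216 216 216 216 216 216 216 216 216 216
  216 216 217 217 217 220]]
(528, 165) [[252.6 246.8]] [[248.1 242.8]] [269.3 213.4 268.2 204.4 267.  195.1 265.4 182.2]
(525, 166) [[252.2 247.9]] [[247.7 243.9]] [268.1 213.6 267.  204.6 265.8 195.3 264.2 182.4]
(524, 168) [[251.5 248.2]] [[246.9 244.2]] [267.4 213.3 266.2 204.3 265.1 195.1 263.4 182.1]
(528, 168) [[251.6 246.8]] [[247.  242.8]] [268.7 212.8 267.6 203.8 266.5 194.5 264.8 181.6]
```

Call:
apply_moves(
  commands=[
    [0, 0, 0, 50, 3.6, 0.6, 90],
    [0, 0, 0, 50, 3.6, 0.6, 90],
    [0, 0, 0, 50, 3.6, 0.6, 90],
    [0, 0, 0, 50, 3.6, 0.6, 90],
    [0, 0, 0, 50, 3.6, 0.6, 90],
    [0, 0, 0, 50, 3.6, 0.6, 90],
    [0, 0, 0, 49.5, 3.4, 0.6, 90],
    [0, 0, 0, 0, 0, 0, 90],
  ],
)

```text
time: 7.52
tool_pos: [526.3, 170.4, 316.2]
tool_rot: [0.748, 0.663, -0.001, -0.001]
wrist_force: [0.6, 0.0, 1.1]
width: 59.9
```

```bash
python3 - <<'E'
from h import *
s=env.get_state();print(s['tool_pos'],s['width'],s['joint_positions'].round(2))
deltas([[527,167.5,200],[527,167.5,122]],1.446)
s=env.get_image('side');cv2.imwrite('pics/s5.png',cv2.resize(s[100:300,170:370,::-1],None,fx=3,fy=3,interpolation=cv2.INTER_CUBIC))
E
```

```text
[526.3366383  170.36591099 316.23534119] 59.875716649757415 [ 0.11  0.22  1.37  0.    1.55 -1.34]
turn [-0.0038 -0.      0.0046]
[527.  167.5 200. ] shift [ -2.8   1.  116.2]
[527.  167.5 122. ] shift [ 0.  0. 78.]
```

View pics/s5.png

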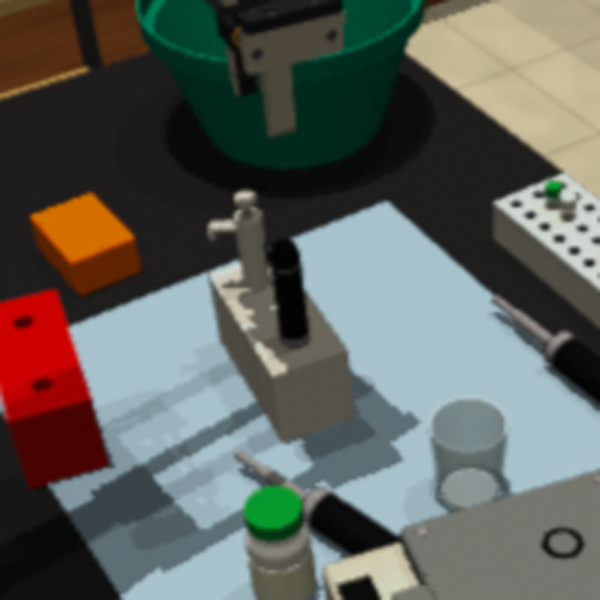

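Call:
apply_moves(
  commands=[
    [0, 0, 0, 0, 0, 40, 90],
    [0, 0, 0, 0, 0, 40, 90],
    [0, 0, 0, 0, 0, 0, 90],
    [0, 0, 0, 0, 0, 0, 90],
  ],
)

```text
time: 8.07
tool_pos: [527.7, 166.5, 239.8]
tool_rot: [0.75, 0.661, 0.0, 0.0]
wrist_force: [0.3, 0.6, 0.2]
width: 60.2
```

```bash
python3 - <<'E'
from h import *
s=env.get_state();print(s['tool_pos'],s['width'])
deltas([[527,167.5,122]],1.446)
s=env.get_image('side');cv2.imwrite('pics/s6.png',cv2.resize(s[100:240,200:340,::-1],None,fx=4,fy=4,interpolation=cv2.INTER_CUBIC))
E
```

```text
[527.69937511 166.53666915 239.77947412] 60.23941023020143
turn [ 0.0011 -0.     -0.0012]
[527.  167.5 122. ] shift [  0.9  -0.8 117.8]
```

View pics/s6.png

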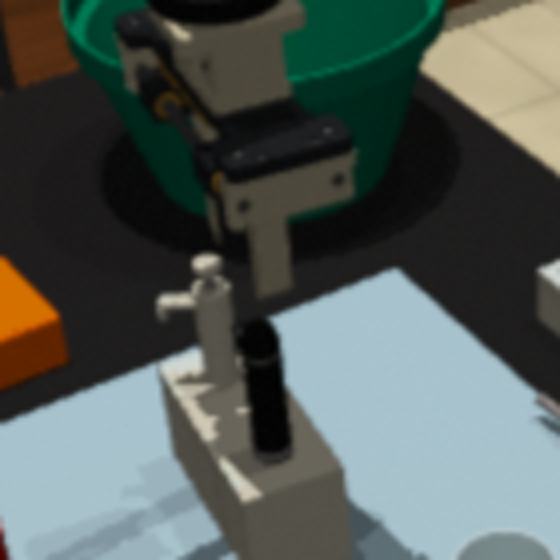

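Call:
apply_moves(
  commands=[
    [0, 0, 0, 1, -0.8, 35, 90],
    [0, 0, 0, 0, 0, 35, 90],
    [0, 0, 0, 0, 0, 25, 90],
    [0, 0, 0, 0, 0, 15, 90],
    [0, 0, 0, 0, 0, 7, 90],
    [0, 0, 0, 0, 0, 0, 90],
  ],
)

```text
time: 8.88
tool_pos: [527.0, 168.5, 122.2]
tool_rot: [0.75, 0.662, 0.0, 0.0]
wrist_force: [0.1, -0.8, 0.2]
width: 60.7
```

```bash
python3 - <<'E'
from h import *
s=env.get_state();print(s['tool_pos'],s['width'],s['wrist_force'])
s=env.get_image('side');cv2.imwrite('pics/s7.png',cv2.resize(s[100:240,200:340,::-1],None,fx=4,fy=4,interpolation=cv2.INTER_CUBIC))
E
```

```text
[526.95480521 168.47757139 122.24331993] 60.69019334443799 [ 0.06669189 -0.79400993  0.16425668]
```

View pics/s7.png

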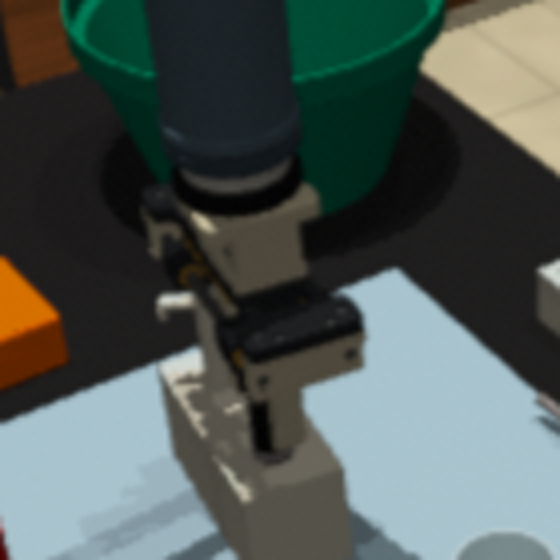

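The probe at (265,425) is between the fingers. Closing the gripper.

Call:
apply_moves(
  commands=[
    [0, 0, 0, 0, 0, 0, 200],
    [0, 0, 0, 0, 0, 0, 255],
    [0, 0, 0, 0, 0, 0, 255],
    [0, 0, 0, 0, 0, 0, 255],
  ],
  squeeze=30,
)

```text
time: 9.43
tool_pos: [526.5, 168.6, 121.8]
tool_rot: [0.75, 0.662, 0.0, 0.0]
wrist_force: [-0.0, -0.2, 2.1]
width: 25.5
```

Call:
apply_moves(
  commands=[
    [0, 0, 0, 0, 0, -10, 255],
    [0, 0, 0, 0, 0, -20, 255],
    [0, 0, 0, 0, 0, -30, 255],
    [0, 0, 0, 0, 0, -30, 255],
    [0, 0, 0, 0, 0, -30, 255],
    [0, 0, 0, 0, 0, -20, 255],
    [0, 0, 0, 0, 0, 0, 255],
  ],
)

```text
time: 10.3
tool_pos: [527.3, 168.6, 263.7]
tool_rot: [0.75, 0.662, 0.002, 0.001]
wrist_force: [-0.4, -0.3, -0.6]
width: 25.9
```

```bash
python3 - <<'E'
from h import *
s=env.get_state();print(s['tool_pos'],s['width'],s['wrist_force'])
s=env.get_image('side');cv2.imwrite('pics/s8.png',cv2.resize(s[80:240,180:340,::-1],None,fx=3.7,fy=3.7,interpolation=cv2.INTER_CUBIC))
s=env.get_image('top');cv2.imwrite('pics/t8.png',s[:,:,::-1])
deltas([[562.5,-168.5,241.8]],1.446)
E
```

```text
[527.32788005 168.61085925 263.70511138] 25.854140517348313 [-0.37306841 -0.29371143 -0.62656526]
turn [-0.0006  0.0001  0.    ]
[ 562.5 -168.5  241.8] shift [-329.8   78.1   19.4]
```

View pics/s8.png

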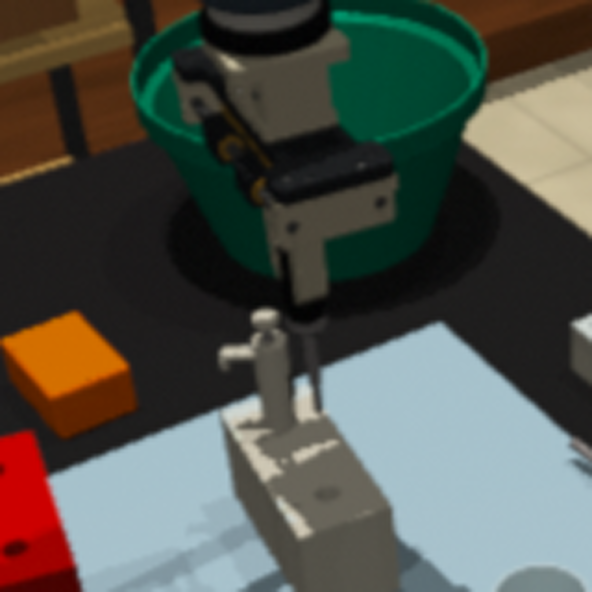

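View pics/t8.png

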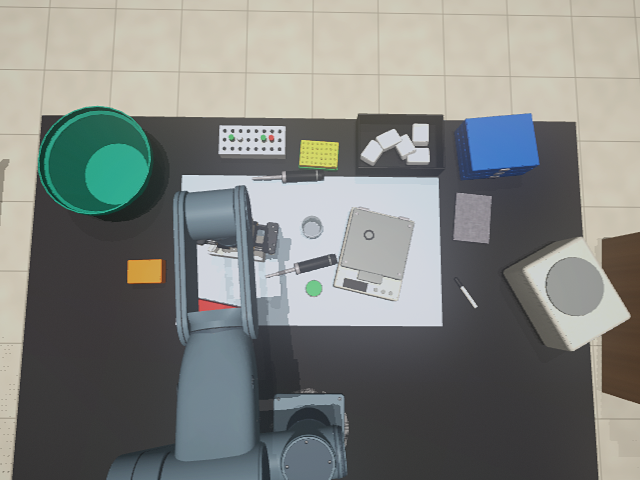

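```bash
python3 - <<'E'
from h import *
np.set_printoptions(precision=1,suppress=True)
t=cv2.imread('pics/t8.png');g=cv2.cvtColor(t,cv2.COLOR_BGR2GRAY)[224:245,358:380]
m=(g<135).astype(np.uint8);n,l,st,ce=cv2.connectedComponentsWithStats(m)
for k in range(1,n):print(st[k],ce[k]+[358,224],onz('top',ce[k]+[358,224],105))
p=(180+319/3.7,80+410/3.7);print('tip',p,onz('side',p,152),'proj of axis pts',proj('side',[[527.3,168.6,152],[527.3,168.6,222]]))
E
```

```text
[ 6  6 10 10 46] [368.5 234.4] [ 563.3 -167.9  105. ]
tip (266.2162162162162, 190.8108108108108) [528.2 167.2 152. ] proj of axis pts [[265.6 190.7]
 [262.7 167.3]]
```

Call:
apply_moves(
  commands=[
    [0, 0, 0, -25, 6, 0, 255],
    [0, 0, 0, -44, 10, 0, 255],
    [0, 0, 0, -50, 12, 0, 255],
    [0, 0, 0, -50, 12, 0, 255],
    [0, 0, 0, -50, 12, 0, 255],
    [0, 0, 0, -50, 12, 0, 255],
    [0, 0, 0, -40, 8.6, 0, 255],
    [0, 0, 0, -20.3, 4, 0, 255],
  ],
)

```text
time: 11.4
tool_pos: [560.8, -169.6, 260.0]
tool_rot: [0.751, 0.661, -0.001, -0.001]
wrist_force: [0.2, 0.1, -1.7]
width: 25.7
```

Call:
apply_moves(
  commands=[
    [0, 0, 0, 0, 0, 10, 255],
    [0, 0, 0, 0, 0, 10, 255],
    [0, 0, 0, 0, 0, 7, 255],
    [0, 0, 0, 0, 0, 0, 255],
    [0, 0, 0, 0, 0, 0, 255],
  ],
)

```text
time: 12.02
tool_pos: [561.7, -167.2, 235.0]
tool_rot: [0.75, 0.662, 0.0, 0.0]
wrist_force: [-0.1, 0.1, -1.4]
width: 25.7
```

```bash
python3 - <<'E'
from h import *
s=env.get_state();print(s['tool_pos'],s['width'],s['wrist_force'])
deltas([[562.3,-167.7,218.]],1.446)
s=env.get_image('side');cv2.imwrite('pics/s9.png',cv2.resize(s[200:320,290:410,::-1],None,fx=5,fy=5,interpolation=cv2.INTER_CUBIC))
E
```

```text
[ 561.68745215 -167.2118202   235.01025779] 25.674198362498196 [-0.14640959  0.14930738 -1.36139932]
turn [0.0006 0.0002 0.001 ]
[ 562.3 -167.7  218. ] shift [-0.4  0.7 17. ]
```

View pics/s9.png

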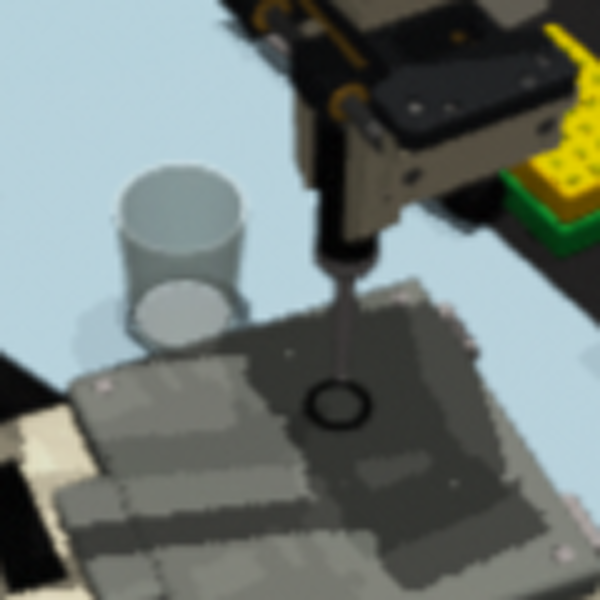

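The tip at (342,380) hangs straight above the ring, which is centred at (338,405) in the crop. Lowering to just above contact.

Call:
apply_moves(
  commands=[
    [0, 0, 0, 0, 0, 8, 255],
    [0, 0, 0, 0, 0, 6, 255],
    [0, 0, 0, 0, 0, 2, 255],
    [0, 0, 0, 0, 0, 0, 255],
  ],
)

```text
time: 12.58
tool_pos: [561.4, -167.8, 218.3]
tool_rot: [0.75, 0.662, -0.0, -0.0]
wrist_force: [-0.7, -0.3, -0.1]
width: 25.6
```

Call:
apply_moves(
  commands=[
    [0, 0, 0, 0, 0, 2, 255],
    [0, 0, 0, 0, 0, 2, 255],
    [0, 0, 0, 0, 0, 0, 255],
  ],
)

```text
time: 12.95
tool_pos: [561.7, -167.9, 214.9]
tool_rot: [0.75, 0.662, 0.0, 0.0]
wrist_force: [0.4, -0.1, 1.5]
width: 25.6
```

```bash
python3 - <<'E'
from h import *
s=env.get_state();print(s['tool_pos'],s['width'],s['wrist_force'])
s=env.get_image('side');cv2.imwrite('pics/s10.png',cv2.resize(s[200:320,290:410,::-1],None,fx=5,fy=5,interpolation=cv2.INTER_CUBIC))
E
```

```text
[ 561.6546449  -167.92868271  214.85136234] 25.604769809891586 [ 0.36889972 -0.14528521  1.52069224]
```

View pics/s10.png

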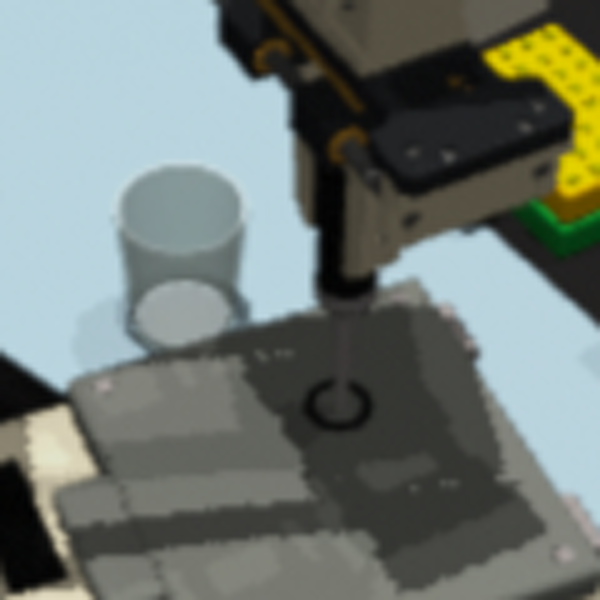

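Call:
apply_moves(
  commands=[
    [0, 0, 0, 0, 0, 1, 255],
    [0, 0, 0, 0, 0, 1, 255],
    [0, 0, 0, 0, 0, 0, 255],
  ],
)

```text
time: 13.38
tool_pos: [561.6, -167.9, 212.7]
tool_rot: [0.75, 0.662, 0.0, 0.0]
wrist_force: [0.9, 0.2, 2.0]
width: 26.0
```

```bash
python3 - <<'E'
from h import *
F=[];Z=[];W=[]
for i in range(8):
    im=env.get_image('side');s=env.get_state();F.append(s['wrist_force']);Z.append(s['tool_pos'])
print(np.mean(F,0),np.std(F,0),np.mean(Z,0),np.std(Z,0))
cv2.imwrite('pics/s11.png',cv2.resize(im[220:300,320:400,::-1],None,fx=7,fy=7,interpolation=cv2.INTER_CUBIC))
E
```

```text
[ 0.58875617 -0.89995992  0.75626728] [0.40789473 0.60146884 0.37770436] [ 561.57520985 -167.8780254   212.76118579] [0.01586511 0.02047985 0.02147965]
```

View pics/s11.png

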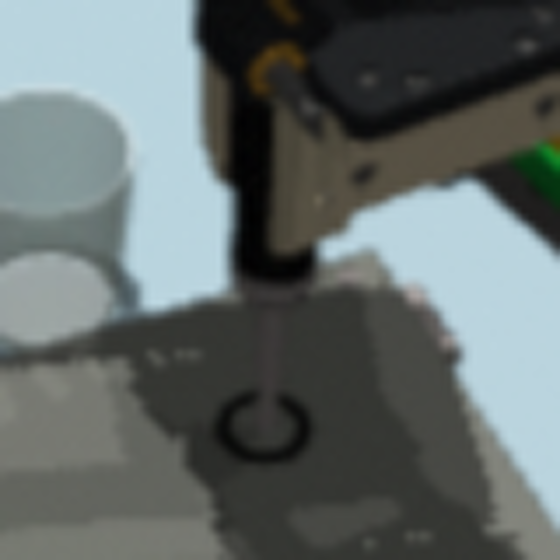

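Call:
apply_moves(
  commands=[
    [0, 0, 0, 0, 0, 1, 255],
    [0, 0, 0, 0, 0, 1, 255],
    [0, 0, 0, 0, 0, 0, 255],
    [0, 0, 0, 0, 0, 0, 255],
    [0, 0, 0, 0, 0, 0, 255],
    [0, 0, 0, 0, 0, 0, 255],
    [0, 0, 0, 0, 0, 0, 255],
  ],
)

```text
time: 14.65
tool_pos: [561.5, -167.8, 210.7]
tool_rot: [0.75, 0.662, 0.0, 0.0]
wrist_force: [1.1, -0.9, 1.3]
width: 25.6
```

```bash
python3 - <<'E'
from h import *
F=[];Z=[]
for i in range(12):
    im=env.get_image('side');s=env.get_state();F.append(s['wrist_force']);Z.append(s['tool_pos'])
print(np.mean(F,0),np.std(F,0),np.mean(Z,0),s['tool_rot'],s['width'],s['time'])
cv2.imwrite('pics/s12.png',im[:,:,::-1])
t=env.get_image('top');cv2.imwrite('pics/t12.png',t[:,:,::-1])
E
```

```text
[ 1.14532591 -0.81523672  1.81951962] [0.55983354 0.43801533 0.29241155] [ 561.49783899 -167.81484492  210.67402045] [7.49833577e-01 6.61626484e-01 4.59678034e-06 4.25096103e-05] 25.56038245625693 15.25
```

View pics/s12.png

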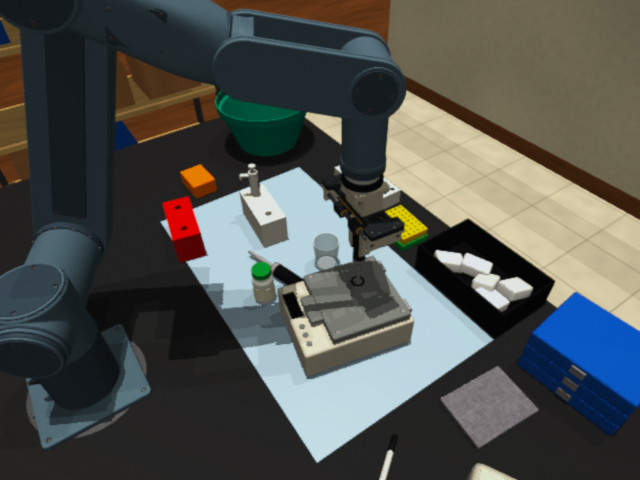

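View pics/t12.png

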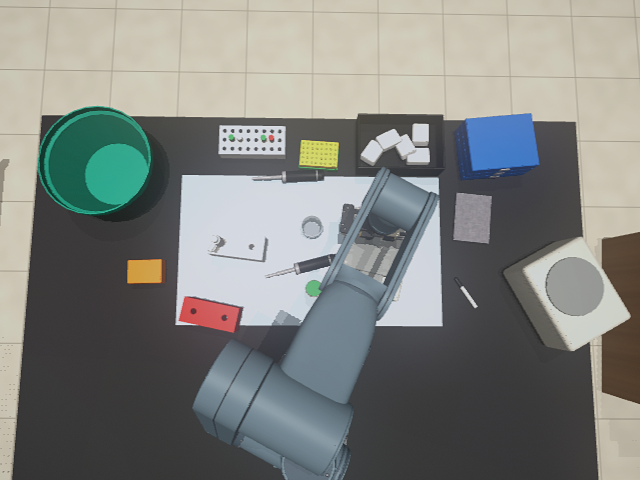

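```bash
python3 -c "
from station import env
print(env.finish_job());s=env.get_state();print(s['time'],s['tool_pos'],s['wrist_force'],s['width'])"
```

```text
the job is handed in; nothing more can be done
None
the job is handed in; nothing more can be done
```

I lowered the lid until it was fully closed, then drew the probe out of the stand and handed the job in with it held upright and pressed in the ring. The hand-in gave no verdict, so these are my last checks:

- **Lid:** it is closed. The push met a hard stop at 26 N, at the height expected for a closed lid.
- **Probe hold:** the finger opening reads about 25.6 mm on the 26 mm barrel, and the tool points straight down.
- **Tip position:** the side view puts the tip about 2 mm from the ring's centre. My three estimates of that centre (side view, top view and heater geometry) differed by about 3 mm.
- **Press:** from the tool height the tip is pushed in about 6 mm. The wrist force gives about 3 N, which agrees within the sensor noise (about 0.5 N).
- **Bystanders:** the pipette stands upright in the stand. I see no movement in the pictures of the beaker, bottle, tip box, marker or notebook. I did not check the plain case separately.
- **Time:** about 15 s of the 54 s was used.

The two large black look-alikes, which stood balanced on their tips, fell over while I was closing the lid. I saw no contact with the arm, and nothing else seems to have been pushed by them.

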